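# Mount a shaft between centres and hold a hardness probe on its land

## Task

Take the bored steel shaft from its two vee anvils, lay it gently on the two vee rests of the bench centre and let go, then slide the tailstock in until both centres carry the shaft clear of the rests, and let go of the tailstock. Then draw the hardness probe out of its stand and hold it upright with its tip on top of the shaft, on the narrow land between the two turned grooves, pressed gently until the spring tip is about half way in. Finish while holding the probe there, still and with nothing else carrying it, and leave the other things on the bench where they are.

Things in the scene. Friction and masses are not known exactly. Their poses are not given: they have to be found in the camera images.
- shaft_center (a point): Centre of the loose steel shaft: a cylinder 32 mm in diameter, 150 mm long, 0.4 to 0.65 kg, lying level; its own y axis runs along it. Each end has a bore 22 mm wide, 16 mm deep. At the start it lies on two steel vee anvils, about 48 mm either side of its middle, on a plywood board, axis 50 mm above the bench top, anvils 40 mm high; its middle 60 mm is free for fingers.
- shaft_land (a point): Point on the shaft's axis under the middle of its land: the 14 mm wide strip between two turned grooves, 29 mm from the shaft's centre along its +y axis. The land's surface is 16 mm from this point all round. The shaft may lie in the bench centre either way round.
- bench_centre: Fixed bench centre: bed 80 x 376 mm, 29 mm high; origin at bench-top level; y runs along the centre line (80 mm up) to the fixed headstock at its left end. Headstock and tailstock, 105 mm high, carry cones (60 degrees, nose 10 mm, base 28 mm wide) that enter the bores 10.4 mm. Fixed nose at y = 65 mm. Home between the cones, the shaft's centre is at x = y = 0, z = 80 mm in this frame.
- rest_mid (a point): Where the shaft's centre is when it lies on the two vee rests, parallel to the bed: 77.5 mm up, 20 mm from the bench centre's origin towards the tailstock, clear of both noses by 7 mm or more. Rests: 90 degree vees 45 mm either side along the bed, 9 mm thick, 74 mm high, 80 mm free between. The tailstock then pushes the shaft along on to the fixed cone, and the cones lift it 2.5 mm.
- tailstock_grip (a point): Point inside the tailstock's upright block, 15 mm below its flat top and 90 mm above the bench top. The block is 32 mm wide across the bed, 44 mm long along it and free on both sides down to 47 mm above the bench top. It moves with the tailstock.
- tailstock (a joint): Travel of the tailstock along the bed (m): 0 is fully back, larger is nearer the headstock (along the bench centre's +y). It starts between 0 and 0.016, slides stiffly (about 7 N) and stays where it is left. With the shaft in place both cones are home and firm at 0.060 to 0.062 and it goes no farther; without a shaft it would run to 0.074.
- probe_grip (a point): Middle of the hand grip of the loose hardness probe, on its axis (z points up along it). The probe is a cordless rod, 136 mm long, about 0.17 kg, upright and tip down in its stand. Its black round grip, 25 mm in diameter, reaches from 32 mm below this point to 36 mm above it; below are a 33 mm wide collar that rests on the stand, a 22 mm barrel and the thin tip, 100 mm below this point.
- probe_tip (a point): Contact end of the probe's spring tip: a rounded steel pin 6 mm thick on the probe's axis, standing 11 mm out of the nose when free, then 100 mm below the middle of the grip. It moves with the pin.
- plunger (a joint): How far the spring tip is pressed into the probe (m): 0 fully out, 0.008 fully in. The spring pushes with 2 N at first contact and 0.7 N more for each mm, about 5 N half way in.
- probe_stand: The probe's stand, fixed: a grey block 58 x 58 mm, 70 mm high, with an upright hole 26 mm wide; origin at bench-top level below the hole. On its -y side it carries a low sloped display up to 45 mm high. The probe must rise 65 mm to be clear of the hole.
- hardness_tester: Obstacle, fixed: the tall hardness tester on the left, about 520 mm deep (x) and 240 mm wide (y), 640 mm high; origin at bench-top level below its middle; knobs on its right side reach 120 mm from the origin. The robot's hand starts beside it, to its left and nearer the robot.
- test_block: Bystander: loose round steel reference block, 61 mm wide and 15 mm high; origin under its centre.
- puck: Bystander: loose round specimen mount, 31 mm wide and 19 mm high; origin under its centre.
- usb_stick: Bystander: loose data stick, 17 x 52 x 8 mm; origin under its centre.

How it is judged (in metres and radians):
On the way, in this order (a step that is already met when the one before it is completed fails the run):
1. the shaft lies on both vee rests between the centres, let go (x of shaft_center in the frame of bench_centre between -0.0025 and 0.0025 m and y of shaft_center in the frame of bench_centre between -0.036 and -0.004 m and z of shaft_center in the frame of bench_centre between 0.0762 and 0.0788 m and angle between the y axis of shaft_center and the y axis of bench_centre, either way round below 0.05 rad and contact force between the fingers and shaft below 0.1 N and value of joint tailstock below 0.05 m), for 0.2 s.
2. the tailstock is home, the two centres carry the shaft in line and clear of the rests, and both are let go (value of joint tailstock between 0.0575 and 0.0665 m and x of shaft_center in the frame of bench_centre between -0.0015 and 0.0015 m and z of shaft_center in the frame of bench_centre between 0.0785 and 0.0815 m and y of shaft_center in the frame of bench_centre between -0.003 and 0.004 m and angle between the y axis of shaft_center and the y axis of bench_centre, either way round below 0.025 rad and contact force between the fingers and shaft below 0.1 N and contact force between the fingers and tailstock below 0.1 N), for 0.3 s.
At the end, for the whole second after the job is handed in: Tailstock home; shaft in line between both centres (1.5 mm), not touched by the robot; the fingers hold the probe upright (0.1 rad), tip on the land (7 mm of its middle along, 4 mm of the crest across), pressed 1.2 to 6.8 mm in with 2 to 10 N; all still, nothing else touching the probe (all of step 2 and contact force between probe and shaft between 2 and 10 N and value of joint plunger between 0.0012 and 0.0068 m and y of probe_tip in the frame of shaft_land between -0.007 and 0.007 m and x of probe_tip in the frame of bench_centre between -0.004 and 0.004 m and z of probe_tip in the frame of bench_centre above 0.092 m and angle between probe_grip's own z axis and vertical below 0.1 rad and contact force between the fingers and probe above 2 N and contact force between probe and probe_stand below 0.05 N and contact force between probe and bench_centre below 0.05 N and linear speed of each of probe, shaft below 0.01 m/s); the arm keeps its last pose, push and grip.
It fails at once if the shaft is dropped (falls free of the fingers) (contact force between the fingers and shaft below 0.1 N and linear speed of shaft above 0.35 m/s).
It fails at once if the probe is pressed hard on the shaft (over 20 N) (contact force between probe and shaft above 20 N).
It fails at once if a bystander is moved more than 3 cm (distance of any of test_block, puck, usb_stick from where it was at the start of the episode above 0.03 m).
It also fails if it takes over 54 s, if anything falls off the work surface, if the arm or the gripper's body presses on something with over 40 N, if the wrist force passes 120 N, or if a joint passes its speed limit or range.

## Robot

A 6-joint arm with a two-finger parallel gripper is mounted at the origin on a cart in front of the work surface, level with it; the furniture and walls round the work are solid. World frame = base frame: x ahead of the robot, y to its left, z up, the work surface at z = 0. Lengths are in mm, angles in degrees, forces in N, time in s.
With the tool pointing down it reaches from about 350 to 850 mm from the base axis. Payload 8.1 kg.
Tool frame: the origin (TCP) lies between the finger pads; the fingertips stand 17 mm ahead of it and the grasp point (between the pads) lies 2 mm behind it; z points along the fingers, y is the line along which they close (so a half turn about z gives the same grasp; the last joint's range is limited). The gripper opens to 85 mm and grips with 20 to 120 N. Pads are 22 mm wide; open, the fingers measure 114 mm over their backs; the gripper's body (76 mm by 85 mm) begins 54 mm behind the grasp point. The pads swing forward as they close: fully open they stand 13 mm farther back than shut.
Start: joints at [-73.247, 7.471, 85.268, -0, 87.261, -4.893], TCP at [221.346, -557.684, 248.292] pointing down, gripper open.
Joint ranges: [-169.43, 169.43], [-51.17, 129.36], [1.28, 143.12], [-76.62, 256.62], [0, 156.53], [-152.29, 152.29]. Speed limits (degrees/s): [136.94, 136.94, 159.86, 180, 180, 180].

## Interface

Orientations are given as [roll, pitch, yaw] about the fixed x, y, z axes, in that order (R = Rz(yaw) Ry(pitch) Rx(roll)).
In Python, from bench import sense, snapshot, hand_in, trace, place_of gives the robot as it stands.
- The arm moves only by the shell command python3 -m handwheel 'ROWS' [FORCE]. ROWS is JSON, a list of rows, each a list of 7 numbers: the opening, from -1 (shut) to 1 (fully open), then the shift along the tool's x, y, z in cm, then the turn, a rotation vector about the tool's x, y, z in rad. A call has 1 to 12 rows; each row shifts and turns the commanded pose from where the row before left it, along the tool's axes as they then stand; what a row does not reach is not made up. A row lasts 1/12 s, in which the tool goes at most 41.7 mm and 7.16 degrees, less where a joint would pass 70% of its speed; a pose out of reach is approached as far as the arm can. A call with a gripper value outside its range is refused whole. The fingers move at their own pace and stop on an object; FORCE is the grip in N (left out, the last holds). Time passes only in rows, so rows that do not move let the fingers close. It gives the time, the measured TCP pose, the force, the opening and the grip force at its end, in the units of the state.
- sense(): the state, without advancing time (a new reading comes with each control period).
- snapshot(name): name is "scene" or "top"; returns a dict with "image" (420x560x3 uint8, red, green, blue), "intrinsics" (3x3 intrinsics, pixels), "R" (3x3) and "t" (3): a world point X has camera coordinates R X + t. Camera axes: x right, y down, z forward; pixel columns grow to the right and rows downward; lengths in mm; the calibration is good to about 2 mm. A picture is of the moment at which its call begins. There is no depth.
- hand_in(): hands the job in; it is judged then, once.
Trained networks look in a picture, given as the dict that the camera call returned (one of the last four; its "shot" number tells which), for a name from the list of things; names that differ only in an ending like _2 or _b are one class to them, and where a whole thing is asked for, a point or a joint stands for the part that bears it (a point fixed in the world has none). Each returns a list of dicts, best first, with "conf" (0 to 1); they miss things now and then, are a little off and sometimes report something else, mostly with a low value. They report only what shows in the picture. A call takes as long as a camera call.
- trace(picture, query): "pixels" (420x560 bool, what is visible of it).
- place_of(picture, query): "location" ([x, y, z] in mm, in world coordinates, good to about 4 mm: a listed point, or the origin of a listed thing).
The state is a dict: "time": time; "joint_pos": joint angles; "qd": joint speeds; "joint_efforts": joint torques, N m; "tool_pos": TCP position; "tcp_rot": TCP orientation; "ft_force": force on the tool from outside, world axes, zero at the start; "wrist_torque": the same for the moment, N m; "finger_gap": finger opening in mm; "grip_force": force on a finger pad.
Only numpy, scipy, OpenCV 4.12 (cv2) and the standard library are available. Lean on these libraries where they do the work, as an engineer would, in place of code of your own. Each camera call takes 0.05 s, during which the arm holds its last target. There are 200 camera calls.

## Working session

There is one attempt and no reset: what is moved stays moved. The work goes in short steps, Python scripts to look and compute and a shell command to move; the robot and the scene stay as the last step left them, time stands still between calls to the robot, and variables do not carry over. Pictures are saved under pics/ and viewed, at most 10 in all, crops included, and the job is handed in when it is done.

```bash
mkdir -p pics
cat > h.py <<'E'
import numpy as np, cv2
from bench import sense, snapshot, trace, place_of
def shot(n,f=None):
    s=snapshot(n)
    if f: cv2.imwrite('pics/'+f,s['image'][:,:,::-1])
    return s
def ray(s,u,v,z):
    K,R,t=[np.array(s[k],float) for k in('intrinsics','R','t')]
    d=R.T@np.linalg.inv(K)@[u,v,1]; c=-R.T@t
    return c+d*(z-c[2])/d[2]
def proj(s,X):
    p=np.array(s['intrinsics'])@(np.array(s['R'])@np.array(X,float)+np.array(s['t'])); return p[:2]/p[2]
E
python3 - <<'E'
from h import *
s=sense(); print({k:np.round(v,2) for k,v in s.items()})
for n in('scene','top'):
    p=shot(n,n+'0.png'); print(n,'cam',np.round(-np.array(p['R']).T@np.array(p['t'])))
    for q in 'shaft_center shaft_land bench_centre rest_mid tailstock_grip probe_grip probe_tip probe_stand hardness_tester test_block puck usb_stick'.split():
        r=place_of(p,q); print(q,[(round(a['conf'],2),np.round(a['location'],1).tolist()) for a in r[:2]])
E
```

```text
{'time': np.float64(0.0), 'joint_pos': array([-73.25,   7.51,  85.33,  -0.  ,  87.26,  -4.89]), 'qd': array([-0.05, -0.05, -0.02,  0.03,  0.02, -0.05]), 'joint_efforts': array([ 0.000e+00, -5.694e+01, -5.006e+01,  0.000e+00,  2.000e-02,
        0.000e+00]), 'tool_pos': array([ 221.17, -557.2 ,  247.26]), 'tcp_rot': array([-1.799e+02, -1.000e-02,  2.164e+01]), 'ft_force': array([ 0.52,  0.11, -0.08]), 'wrist_torque': array([0.03, 0.03, 0.05]), 'grip_force': np.float64(0.0), 'finger_gap': np.float64(85.43)}
scene cam [-239.  482. 1294.]
shaft_center [(0.76, [447.1, -17.6, 51.7])]
shaft_land [(0.95, [437.4, 12.4, 50.8])]
bench_centre [(0.69, [605.3, -107.0, 1.1])]
rest_mid [(0.66, [606.6, -127.4, 78.1])]
tailstock_grip [(0.7, [612.8, -268.3, 90.1])]
probe_grip []
probe_tip []
probe_stand []
hardness_tester []
test_block [(0.23, [610.1, -269.5, 92.6])]
puck []
usb_stick []
top cam [ 426. -136. 1104.]
shaft_center [(0.79, [446.7, -12.0, 49.8])]
shaft_land [(0.85, [439.5, 12.3, 50.7])]
bench_centre [(0.55, [608.2, -106.6, 3.3])]
rest_mid [(0.86, [605.6, -129.4, 77.0]), (0.3, [441.3, 14.4, 53.0])]
tailstock_grip [(0.72, [609.7, -269.1, 89.1])]
probe_grip [(0.57, [408.6, -342.5, 106.7])]
probe_tip [(0.18, [603.3, -130.4, 75.6])]
probe_stand [(0.93, [409.6, -342.8, -3.0])]
hardness_tester []
test_block [(0.75, [389.7, -183.6, 1.7])]
puck [(0.46, [476.6, -199.3, -0.3])]
usb_stick [(0.42, [421.7, -531.1, -1.7])]
```

View pics/top0.png

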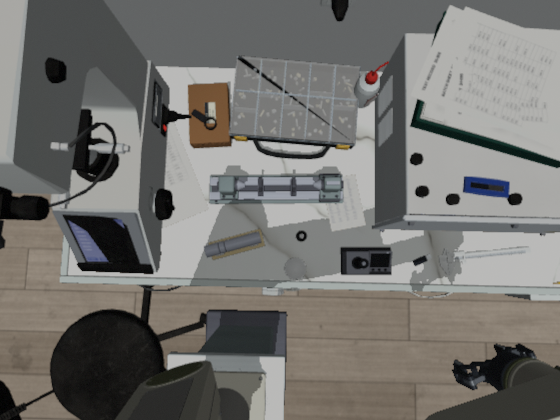

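View pics/scene0.png

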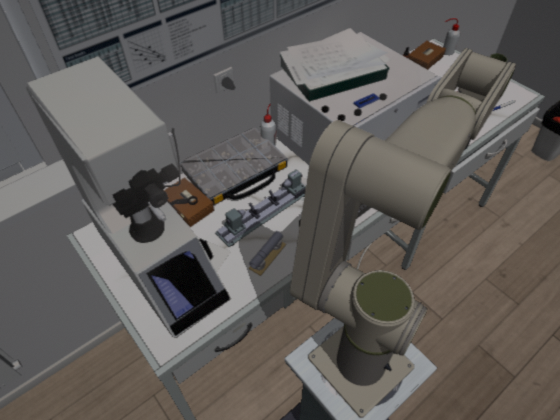

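The top view (up is +x, left is +y) shows the shaft on its board at (235,243), the bench centre from (215,188) to (340,188) with the tailstock on the right, and the probe stand at (365,262). A big cabinet is on the right. The hand is at (500,365). Next I'll measure the axes.

Run:
```python
from h import *
p=shot('top'); im=p['image']
print(np.round(p['intrinsics'],1).tolist())
for q,z in (('shaft_center',50),('bench_centre',60),('tailstock_grip',105),('probe_grip',140),('test_block',15),('puck',19),('usb_stick',8),('probe_stand',70)):
    r=trace(p,q)
    for a in r[:1]:
        m=a['pixels'].astype(np.uint8); c=max(cv2.findContours(m,0,1)[0],key=cv2.contourArea)
        b=cv2.boxPoints(cv2.minAreaRect(c)); print(q,round(a['conf'],2),m.sum(),'px',np.round(b,1).tolist(),'world',[np.round(ray(p,u,v,z)[:2],1).tolist() for u,v in b])
c=im[160:290,195:405]; cv2.imwrite('pics/c1.png',cv2.resize(c[:,:,::-1],(798,494),interpolation=cv2.INTER_CUBIC))
```

```text
[[393.8, 0.0, 279.2], [0.0, 393.8, 211.9], [0.0, 0.0, 1.0]]
shaft_center 0.73 696 px [[202.89999389648438, 245.10000610351562], [258.70001220703125, 230.1999969482422], [262.0, 242.39999389648438], [206.10000610351562, 257.29998779296875]] world [[444.4, 64.1], [488.0, -83.4], [455.6, -93.1], [412.4, 54.0]]
bench_centre 0.76 3802 px [[209.6999969482422, 174.1999969482422], [343.8999938964844, 172.6999969482422], [344.20001220703125, 202.0], [210.0, 203.5]] world [[634.7, 52.7], [648.4, -308.6], [568.9, -310.1], [555.5, 48.3]]
tailstock_grip 0.63 692 px [[314.0, 173.0], [343.0, 173.0], [343.0, 201.0], [314.0, 201.0]] world [[636.1, -224.0], [638.1, -298.9], [565.2, -299.5], [563.2, -225.2]]
probe_grip 0.56 168 px [[352.0, 256.0], [368.0, 256.0], [368.0, 268.0], [352.0, 268.0]] world [[425.8, -316.8], [426.8, -355.8], [397.8, -355.8], [396.9, -317.0]]
test_block 0.92 375 px [[285.0, 257.0], [306.0, 257.0], [306.0, 278.0], [285.0, 278.0]] world [[418.3, -156.1], [419.7, -213.8], [362.7, -214.9], [361.3, -157.5]]
usb_stick 0.51 122 px [[411.6000061035156, 260.20001220703125], [428.3999938964844, 251.8000030517578], [431.3999938964844, 257.79998779296875], [414.6000061035156, 266.20001220703125]] world [[418.4, -506.7], [442.7, -553.6], [426.4, -561.6], [402.1, -514.8]]
probe_stand 0.61 1216 px [[341.0, 246.0], [392.0, 246.0], [392.0, 273.0], [341.0, 273.0]] world [[451.0, -301.0], [454.5, -434.7], [384.5, -434.3], [381.1, -301.6]]
```

View pics/c1.png

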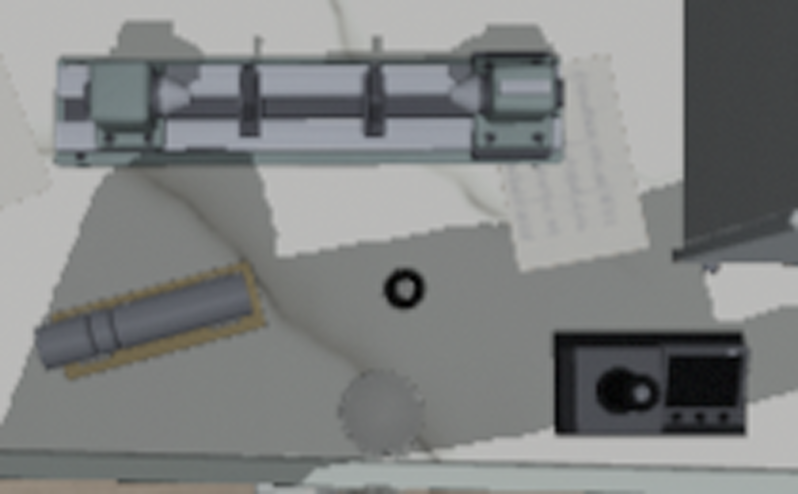

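```bash
cat >> h.py <<'E'
from scipy.spatial.transform import Rotation as Ro
def plan(xyz,yaw,n,cur=None):
    """equal rows from the measured pose to TCP xyz, tool down with yaw"""
    s=sense(); p0=np.array(s['tool_pos']); R0=Ro.from_euler('xyz',s['tcp_rot'],degrees=True)
    R1=Ro.from_euler('xyz',[180,0,yaw],degrees=True); w=(R0.inv()*R1).as_rotvec()
    d=(np.array(xyz)-p0)/n
    print('t',round(s['time'],2),'at',np.round(p0,1),np.round(s['tcp_rot'],1),'j',np.round(s['joint_pos'],0),'f',np.round(s['ft_force'],1),'gap',round(float(s['finger_gap']),1))
    for i in range(n):
        R=R0*Ro.from_rotvec(w*i/n)
        print(np.round(np.r_[R.inv().apply(d)/10,w/n],3).tolist())
E
python3 - <<'E'
from h import *
p=shot('top')
f=lambda u,v,z: np.round(ray(p,195+u/3.8,160+v/3.8,z)[:2],1)
print('shaft ends',f(43,351,50),f(253,295,50),'groove land',f(100,331,60))
print('noses',f(190,95,80),f(452,95,80),'rests',f(250,100,70),f(374,100,70),'bed corners',f(57,58,29),f(57,163,29),f(563,163,29),f(563,60,29))
print('tail',f(495,90,105),f(553,90,105)); print('probe top',f(640,392,142),'stand',f(555,335,70),f(555,432,70))
print('cab',[np.round(ray(p,u,v,z)[:2]) for u,v,z in((375,222,0),(378,215,250),(405,215,250))])
plan((447,-14.5,120),106.5,14)
E
```

```text
shaft ends [425.4  54.2] [468.3 -91.6] groove land [440.2  13.4]
noses [604.4 -45. ] [ 609.2 -226.6] rests [603.7 -86.2] [ 606. -173.] bed corners [638.   57.3] [560.9  53.9] [ 570.5 -312.4] [ 646.3 -311.8]
tail [ 608.9 -253.5] [ 610.  -292.7]
probe top [ 409.3 -344.3] stand [ 445.4 -301.2] [ 379.3 -301.8]
cab [array([ 523., -407.]), array([ 516., -352.]), array([ 518., -411.])]
t 1.8 at [ 221.4 -557.7  248.3] [-180.    -0.    21.6] j [-73.   7.  85.   0.  87.  -5.] f [0.2 0.4 0.6] gap 85.1
[2.929, -3.012, 0.916, -0.0, -0.0, -0.106]
[3.231, -2.686, 0.916, -0.0, -0.0, -0.106]
[3.496, -2.329, 0.916, -0.0, -0.0, -0.106]
[3.723, -1.947, 0.916, -0.0, -0.0, -0.106]
[3.907, -1.543, 0.916, -0.0, -0.0, -0.106]
[4.049, -1.122, 0.916, -0.0, -0.0, -0.106]
[4.144, -0.688, 0.916, -0.0, -0.0, -0.106]
[4.194, -0.247, 0.916, -0.0, -0.0, -0.106]
[4.197, 0.197, 0.916, -0.0, -0.0, -0.106]
[4.152, 0.639, 0.916, -0.0, -0.0, -0.106]
[4.062, 1.074, 0.916, -0.0, -0.0, -0.106]
[3.925, 1.497, 0.916, -0.0, -0.0, -0.106]
[3.745, 1.903, 0.916, -0.0, -0.0, -0.106]
[3.524, 2.288, 0.916, -0.0, -0.0, -0.106]
```

```bash
python3 -m handwheel '[[1,2.5,-2.6,0.6,0,0,-0.092],[1,2.8,-2.4,0.6,0,0,-0.092],[1,3.0,-2.1,0.6,0,0,-0.092],[1,3.2,-1.8,0.6,0,0,-0.092],[1,3.4,-1.5,0.6,0,0,-0.092],[1,3.5,-1.2,0.6,0,0,-0.092],[1,3.6,-0.8,0.6,0,0,-0.092],[1,3.7,-0.4,0.6,0,0,-0.092],[1,3.7,0,0.6,0,0,-0.092],[1,3.7,0.4,0.6,0,0,-0.092],[1,3.6,0.7,0.6,0,0,-0.092],[1,3.5,1.1,0.6,0,0,-0.092]]' 60
python3 - <<'E'
from h import *
plan((447.3,-15.5,120),106.4,5)
E
```

```text
time: 2.8
tool_pos: [405.4, -154.1, 176.4]
tcp_rot: [179.9, 0.0, 85.2]
ft_force: [0.7, -1.3, 0.7]
finger_gap: 85.0
grip_force: 0.0
t 2.8 at [ 405.4 -154.1  176.4] [179.9   0.   85.2] j [-28. -17. 116.  -0.  81. -23.] f [ 0.7 -1.3  0.7] gap 85.0
[2.833, 0.6, 1.127, 0.0, 0.0, -0.074]
[2.78, 0.808, 1.128, 0.0, 0.0, -0.074]
[2.712, 1.012, 1.128, 0.0, 0.0, -0.074]
[2.63, 1.211, 1.128, 0.0, 0.0, -0.074]
[2.533, 1.402, 1.128, 0.0, 0.0, -0.074]
```

```bash
python3 -m handwheel '[[1,2.7,0.7,1.0,0,0,-0.074],[1,2.7,0.9,1.0,0,0,-0.074],[1,2.6,1.1,1.0,0,0,-0.074],[1,2.6,1.2,1.0,0,0,-0.074],[1,2.4,1.4,1.0,0,0,-0.074],[1,0,0,0,0,0,0],[1,0,0,0,0,0,0]]'
python3 - <<'E'
from h import *
p=shot('scene'); q=shot('top')
for s in(p,q):
  for n in('shaft_center','shaft_land','rest_mid'): print(n,[(round(a['conf'],2),np.round(a['location'],1).tolist()) for a in place_of(s,n)[:1]])
c=p['image'][180:320,180:360]; cv2.imwrite('pics/c2.png',cv2.resize(c[:,:,::-1],(720,560),interpolation=cv2.INTER_CUBIC))
plan((447.3,-15.5,80),106.4,3)
E
```

```text
time: 3.38
tool_pos: [450.0, -21.0, 125.7]
tcp_rot: [-179.9, -0.0, 106.3]
ft_force: [-0.2, -1.0, -0.4]
finger_gap: 85.9
grip_force: 0.0
shaft_center [(0.87, [447.5, -13.3, 50.0])]
shaft_land [(0.74, [437.6, 12.7, 49.2])]
rest_mid []
shaft_center []
shaft_land []
rest_mid [(0.73, [606.3, -129.4, 78.9])]
t 3.78 at [450.5 -23.  126.7] [180.   0. 106.] j [ -9. -11. 116.  -0.  75. -25.] f [ 0.9 -0.3  0.4] gap 85.6
[0.271, -0.034, 1.556, 0.0, 0.0, -0.002]
[0.271, -0.033, 1.556, 0.0, 0.0, -0.002]
[0.271, -0.032, 1.556, 0.0, 0.0, -0.002]
```

View pics/c2.png

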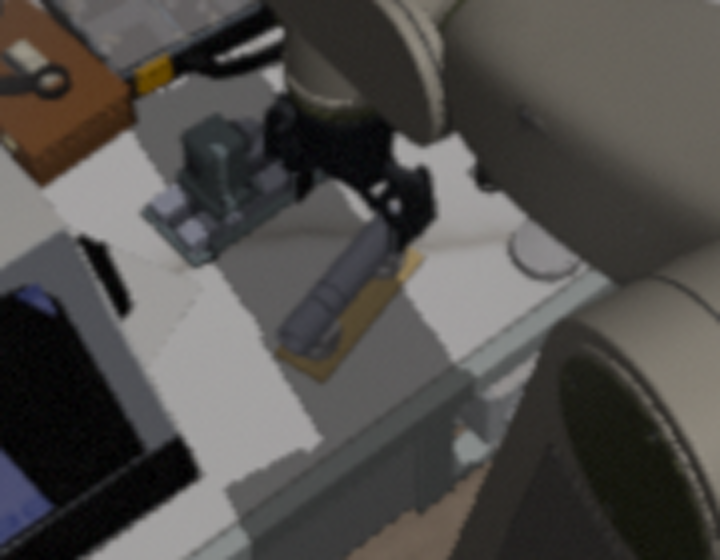

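The scene view shows the open hand above the shaft, whose grooved end is at (305,325) in the crop (toward the headstock), with the fingers on either side. I'll descend and grip.

```bash
python3 -m handwheel '[[1,0.3,-0.03,2.2,0,0,0],[1,0.3,-0.03,2.2,0,0,0],[1,0.2,-0.03,2.0,0,0,0],[1,0,0,1.5,0,0,0],[1,0,0,0,0,0,0],[1,0,0,0,0,0,0],[0,0,0,0,0,0,0],[-0.5,0,0,0,0,0,0],[-1,0,0,0,0,0,0],[-1,0,0,0,0,0,0],[-1,0,0,0,0,0,0],[-1,0,0,0,0,0,0]]' 60
python3 - <<'E'
from h import *
plan((606,-129.5,140),91.6,1)
E
```

```text
time: 4.78
tool_pos: [449.7, -14.7, 49.0]
tcp_rot: [179.7, 0.1, 106.1]
ft_force: [5.4, 2.5, 2.0]
finger_gap: 30.5
grip_force: 59.9
t 4.78 at [449.7 -14.7  49. ] [1.797e+02 1.000e-01 1.061e+02] j [ -8.  -5. 120.   0.  65. -25.] f [5.4 2.5 2. ] gap 30.5
[-15.374, 11.883, -9.018, 0.005, 0.001, 0.253]
```

```bash
python3 -m handwheel '[[-1,0,0,-1.0,0,0,0],[-1,0,0,-2.0,0,0,0],[-1,0,0,-2.4,0,0,0],[-1,0,0,-2.4,0,0,0],[-1,0,0,-1.8,0,0,0],[-1,-1.22,1.07,0,0,0,0.021],[-1,-1.22,1.07,0,0,0,0.021],[-1,-1.22,1.07,0,0,0,0.021],[-1,-1.22,1.07,0,0,0,0.021],[-1,-1.22,1.07,0,0,0,0.021],[-1,-1.22,1.07,0,0,0,0.021],[-1,-1.08,1.2,0,0,0,0.021]]'
python3 -m handwheel '[[-1,-1.08,1.2,0,0,0,0.021],[-1,-1.08,1.2,0,0,0,0.021],[-1,-1.08,1.2,0,0,0,0.021],[-1,-1.08,1.2,0,0,0,0.021],[-1,-1.08,1.2,0,0,0,0.022],[-1,0,0,0,0,0,0],[-1,0,0,0,0,0,0],[-1,0,0,0,0,0,0]]'
python3 - <<'E'
from h import *
p=shot('scene'); q=shot('top','t3.png')
for s in(p,q):
  for n in('shaft_center','shaft_land','rest_mid','bench_centre'): print(n,[(round(a['conf'],2),np.round(a['location'],1).tolist()) for a in place_of(s,n)[:1]])
c=p['image'][150:270,190:350]; cv2.imwrite('pics/c3.png',cv2.resize(c[:,:,::-1],(800,600),interpolation=cv2.INTER_CUBIC))
plan((606,-129.5,120),91.6,1)
E
```

```text
time: 5.78
tool_pos: [539.4, -80.9, 142.8]
tcp_rot: [-179.9, -0.0, 97.6]
ft_force: [-0.4, -0.3, -5.3]
finger_gap: 30.2
grip_force: 60.6
time: 6.45
tool_pos: [603.6, -128.2, 142.6]
tcp_rot: [-179.9, -0.0, 91.6]
ft_force: [-0.4, 0.6, -5.1]
finger_gap: 30.1
grip_force: 60.8
shaft_center [(0.66, [601.3, -130.9, 143.6])]
shaft_land [(0.81, [599.9, -100.9, 147.7])]
rest_mid []
bench_centre [(0.93, [605.0, -106.1, 5.5])]
shaft_center [(0.74, [600.7, -125.1, 144.0])]
shaft_land [(0.72, [602.7, -98.4, 144.5])]
rest_mid [(0.86, [607.7, -132.6, 76.0])]
bench_centre [(0.69, [604.8, -108.4, -2.1])]
t 6.95 at [ 604.5 -128.5  143.4] [180.    0.   91.6] j [-17.  14.  89.   0.  77. -18.] f [ 0.2  0.3 -4.9] gap 29.6
[-0.103, 0.148, 2.341, 0.0, 0.0, 0.0]
```

View pics/c3.png

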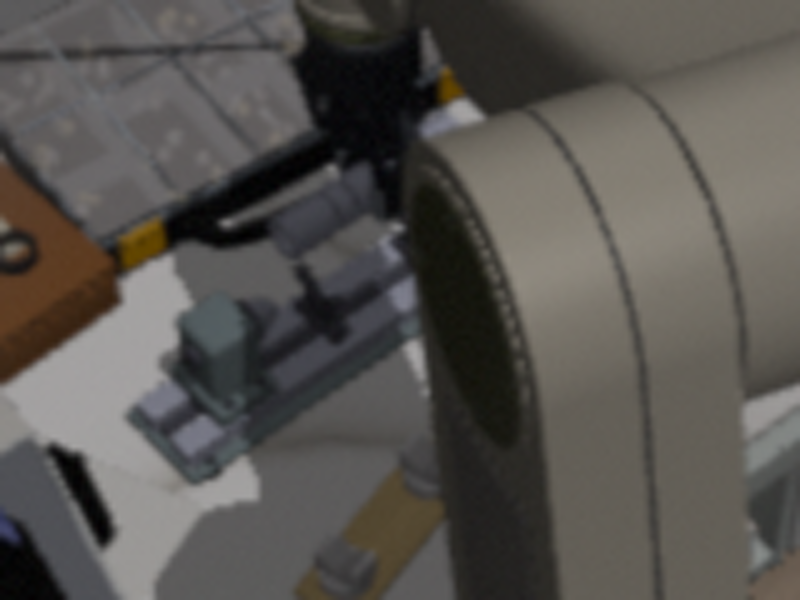

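The view shows the shaft level in the fingers above the bed, grooved end at (350,200) toward the headstock. I'll lower it to just above the rests and compare.

```bash
python3 -m handwheel '[[-1,0,0.15,1.6,0,0,0],[-1,-0.1,0.15,1.8,0,0,0],[-1,0,0.05,1.3,0,0,0],[-1,0,0,0.4,0,0,0],[-1,0,0,0,0,0,0],[-1,0,0,0,0,0,0],[-1,0,0,0,0,0,0]]'
python3 - <<'E'
from h import *
p=shot('top')
for n in('shaft_center','shaft_land','rest_mid','bench_centre'): print(n,[(round(a['conf'],2),np.round(a['location'],1).tolist()) for a in place_of(p,n)[:1]])
c=p['image'][160:215,200:350]; cv2.imwrite('pics/c4.png',cv2.resize(c[:,:,::-1],(795,292),interpolation=cv2.INTER_CUBIC))
plan((606,-129.5,76.5),91.6,1)
E
```

```text
time: 7.53
tool_pos: [608.8, -129.7, 93.5]
tcp_rot: [179.9, 0.0, 91.6]
ft_force: [-0.9, 0.4, -5.0]
finger_gap: 30.2
grip_force: 60.8
shaft_center [(0.76, [605.0, -129.3, 90.8])]
shaft_land [(0.69, [607.1, -98.1, 96.5])]
rest_mid [(0.79, [605.9, -130.3, 78.2])]
bench_centre [(0.82, [609.8, -108.3, 1.5])]
t 7.78 at [ 608.5 -129.6   93.1] [179.9   0.   91.6] j [-17.  18.  90.  -0.  72. -18.] f [ 0.3 -0.4 -5.5] gap 29.7
[0.02, -0.251, 1.659, 0.001, 0.0, 0.0]
```

View pics/c4.png

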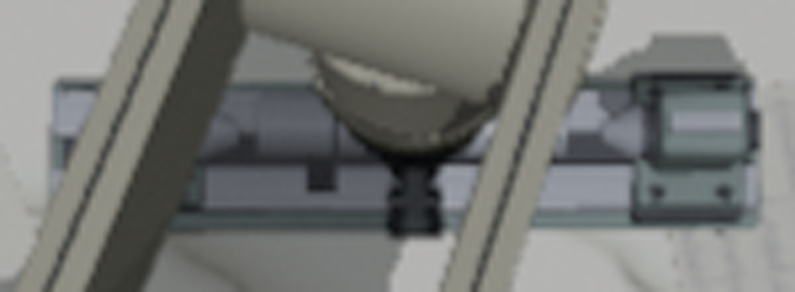

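The top view shows the shaft's end at (258,122) against the headstock nose at (240,130). After parallax it is aligned to about 1 mm. I'll lower it gently.

```bash
python3 -m handwheel '[[-1,0,-0.05,0.7,0,0,0],[-1,0,0,0.5,0,0,0],[-1,0,0,0.2,0,0,0],[-1,0,0,0,0,0,0],[-1,0,0,0,0,0,0]]'
python3 -m handwheel '[[-1,0,0,0.1,0,0,0],[-1,0,0,0,0,0,0],[-1,0,0,0,0,0,0]]'
```

```text
time: 8.2
tool_pos: [607.2, -129.4, 77.8]
tcp_rot: [-180.0, -0.0, 91.6]
ft_force: [-0.6, -1.4, -5.5]
finger_gap: 30.2
grip_force: 60.9
time: 8.45
tool_pos: [607.5, -129.5, 77.2]
tcp_rot: [-180.0, -0.0, 91.6]
ft_force: [-1.1, -0.8, -5.0]
finger_gap: 30.3
grip_force: 60.9
```

```bash
python3 -m handwheel '[[-1,0,0,0.1,0,0,0],[-1,0,0,0,0,0,0],[-1,0,0,0,0,0,0]]'
```

```text
time: 8.7
tool_pos: [607.6, -129.6, 76.5]
tcp_rot: [180.0, 0.0, 91.6]
ft_force: [-1.3, -0.7, -3.8]
finger_gap: 30.1
grip_force: 61.0
```

```bash
python3 -m handwheel '[[-1,0,-0.05,0.1,0,0,0],[-1,0,0,0,0,0,0],[-1,0,0,0,0,0,0]]'
```

```text
time: 8.95
tool_pos: [607.7, -129.6, 76.3]
tcp_rot: [179.9, 0.0, 91.6]
ft_force: [-1.9, 1.1, 4.4]
finger_gap: 30.4
grip_force: 61.7
```

```bash
python3 -m handwheel '[[-0.1,0,0,0,0,0,0],[0,0,0,0,0,0,0],[0.3,0,0,0,0,0,0],[0.6,0,0,0,0,0,0],[1,0,0,0,0,0,0],[1,0,0,0,0,0,0],[1,0,0,0,0,0,0]]'
python3 -m handwheel '[[1,0,0,-1,0,0,0],[1,0,0,-2,0,0,0],[1,0,0,-3,0,0,0],[1,0,0,-3,0,0,0],[1,0,0,-2,0,0,0],[1,-3,0,0,0,0,0],[1,-3.5,0,0,0,0,0],[1,-3.5,0,0,0,0,0],[1,-3.5,0,0,0,0,0],[1,0,0,0,0,0,0],[1,0,0,0,0,0,0]]'
python3 - <<'E'
from h import *
p=shot('top')
c=p['image'][160:215,200:350]; cv2.imwrite('pics/c5.png',cv2.resize(c[:,:,::-1],(795,292),interpolation=cv2.INTER_CUBIC))
q=shot('scene')
for s in (p,q):
  for n in('shaft_center','shaft_land','rest_mid','tailstock_grip'): print(n,[(round(a['conf'],2),np.round(a['location'],1).tolist()) for a in place_of(s,n)[:1]])
plan((611,-269,120),91.6,1)
E
```

```text
time: 9.53
tool_pos: [607.0, -129.6, 75.2]
tcp_rot: [-180.0, 0.0, 91.6]
ft_force: [-0.2, 0.3, -0.0]
finger_gap: 85.2
grip_force: 0.0
time: 10.45
tool_pos: [610.5, -266.7, 185.9]
tcp_rot: [180.0, 0.0, 91.4]
ft_force: [0.1, 0.9, 0.0]
finger_gap: 85.5
grip_force: 0.0
shaft_center [(0.79, [602.8, -128.2, 74.5])]
shaft_land [(0.68, [605.3, -98.2, 76.3])]
rest_mid [(0.67, [605.9, -129.6, 78.7])]
tailstock_grip [(0.97, [611.3, -270.9, 89.3])]
shaft_center [(0.93, [606.1, -130.9, 78.6])]
shaft_land [(0.82, [607.0, -103.1, 79.5])]
rest_mid [(0.96, [607.0, -124.5, 75.4])]
tailstock_grip [(0.59, [603.5, -129.2, 78.7])]
t 10.95 at [ 611.  -263.9  185.4] [180.    0.   91.7] j [-28.  19.  78.  -0.  83. -29.] f [-1.1 -0.5  0.4] gap 85.1
[-0.513, -0.011, 6.542, 0.0, 0.0, 0.001]
```

View pics/c5.png

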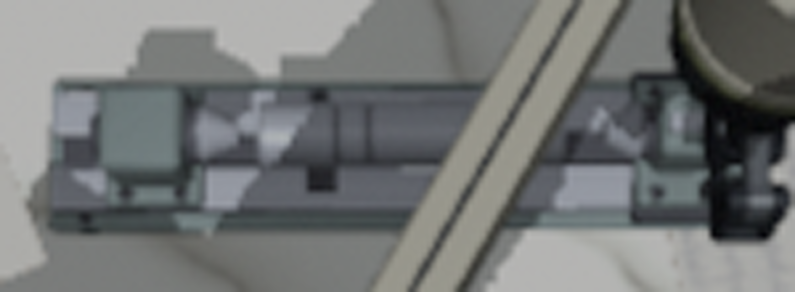

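The shaft lies between the cones on the rests, left end at (258,130) clear of the nose at (238,132). Next I grip the tailstock.

```bash
python3 -m handwheel '[[1,-0.3,0,2.5,0,0,0],[1,-0.3,0,2.8,0,0,0],[1,0,0,2.5,0,0,0],[1,0,0,1.4,0,0,0],[1,0,0,0,0,0,0],[0.3,0,0,0,0,0,0],[-0.5,0,0,0,0,0,0],[-1,0,0,0,0,0,0],[-1,0,0,0,0,0,0],[-1,0,0,0,0,0,0],[-1,0,0,0,0,0,0]]' 60
```

```text
time: 11.87
tool_pos: [611.7, -271.1, 95.5]
tcp_rot: [179.9, 0.1, 91.6]
ft_force: [-2.5, 0.1, 7.5]
finger_gap: 31.1
grip_force: 61.4
```

```bash
python3 -m handwheel '[[-1,0.3,0,0,0,0,0],[-1,0.5,0,0,0,0,0],[-1,0.5,0,0,0,0,0],[-1,0.5,0,0,0,0,0],[-1,0.5,0,0,0,0,0],[-1,0.5,0,0,0,0,0],[-1,0.5,0,0,0,0,0],[-1,0.5,0,0,0,0,0],[-1,0.3,0,0,0,0,0],[-1,0,0,0,0,0,0]]'
python3 -m handwheel '[[-1,0.2,0,0,0,0,0],[-1,0.2,0,0,0,0,0],[-1,0,0,0,0,0,0]]'
```

```text
time: 12.7
tool_pos: [610.6, -231.4, 95.5]
tcp_rot: [179.9, 0.2, 91.6]
ft_force: [-2.9, -5.5, 4.6]
finger_gap: 30.9
grip_force: 61.2
time: 12.95
tool_pos: [610.4, -227.9, 95.5]
tcp_rot: [179.9, 0.2, 91.6]
ft_force: [-2.1, -7.9, 4.5]
finger_gap: 31.4
grip_force: 61.2
```

```bash
python3 -m handwheel '[[-1,0.2,0,0,0,0,0],[-1,0.2,0,0,0,0,0],[-1,0,0,0,0,0,0]]'
python3 -m handwheel '[[-1,0.2,0,0,0,0,0],[-1,0.1,0,0,0,0,0],[-1,0,0,0,0,0,0]]'
```

```text
time: 13.2
tool_pos: [610.3, -224.0, 95.5]
tcp_rot: [179.9, 0.3, 91.6]
ft_force: [-2.0, -8.7, 4.0]
finger_gap: 31.1
grip_force: 61.2
time: 13.45
tool_pos: [610.2, -221.3, 95.5]
tcp_rot: [179.9, 0.3, 91.6]
ft_force: [-3.1, -10.8, 4.3]
finger_gap: 31.3
grip_force: 61.2
```

```bash
python3 -m handwheel '[[-1,0.1,0,0,0,0,0],[-1,0.1,0,0,0,0,0],[-1,0,0,0,0,0,0]]'
```

```text
time: 13.7
tool_pos: [610.2, -219.4, 95.5]
tcp_rot: [179.9, 0.3, 91.6]
ft_force: [-1.6, -10.2, 3.3]
finger_gap: 31.0
grip_force: 61.1
```

```bash
python3 -m handwheel '[[-1,0.1,0,0,0,0,0],[-1,0.1,0,0,0,0,0],[-1,0,0,0,0,0,0]]'
```

```text
time: 13.95
tool_pos: [610.1, -217.8, 95.5]
tcp_rot: [179.9, 0.3, 91.5]
ft_force: [-1.8, -11.3, 2.4]
finger_gap: 31.2
grip_force: 60.9
```

```bash
python3 -m handwheel '[[-1,0.1,0,0,0,0,0],[-1,0.1,0,0,0,0,0],[-1,0,0,0,0,0,0]]'
```

```text
time: 14.2
tool_pos: [610.1, -217.0, 95.5]
tcp_rot: [179.8, 0.4, 91.5]
ft_force: [-0.8, -17.2, 0.8]
finger_gap: 30.7
grip_force: 60.7
```

```bash
python3 -m handwheel '[[-1,0.1,0,0,0,0,0],[-1,0.1,0,0,0,0,0],[-1,0,0,0,0,0,0]]'
```

```text
time: 14.45
tool_pos: [610.1, -216.6, 95.5]
tcp_rot: [179.8, 0.5, 91.5]
ft_force: [0.3, -23.7, -2.3]
finger_gap: 31.0
grip_force: 60.3
```

```bash
python3 -m handwheel '[[-1,0.1,0,0,0,0,0],[-1,0.1,0,0,0,0,0],[-1,0,0,0,0,0,0],[-1,0,0,0,0,0,0]]'
python3 -m handwheel '[[0.2,0,0,0,0,0,0],[0.6,0,0,0,0,0,0],[1,0,0,0,0,0,0],[1,0,0,0,0,0,0],[1,0,0,-1,0,0,0],[1,0,0,-2.5,0,0,0],[1,0,0,-3,0,0,0],[1,0,0,-3,0,0,0],[1,0,0,-2,0,0,0],[1,0,0,0,0,0,0]]'
python3 - <<'E'
from h import *
p=shot('top'); q=shot('scene')
for s in (p,q):
  for n in('shaft_center','shaft_land','rest_mid','bench_centre','tailstock_grip','probe_grip','probe_stand'): print(n,[(round(a['conf'],2),np.round(a['location'],1).tolist()) for a in place_of(s,n)[:1]])
a=cv2.resize(p['image'][160:215,200:350][:,:,::-1],(795,292),interpolation=cv2.INTER_CUBIC)
b=cv2.resize(q['image'][165:245,200:360][:,:,::-1],(600,300),interpolation=cv2.INTER_CUBIC)
cv2.imwrite('pics/c6.png',np.vstack([a,np.pad(b,((0,0),(0,195),(0,0)))]))
plan((410,-343,200),50,10)
E
```

```text
time: 14.78
tool_pos: [610.1, -216.2, 95.6]
tcp_rot: [179.8, 0.7, 91.4]
ft_force: [1.9, -30.7, -3.9]
finger_gap: 31.1
grip_force: 60.1
time: 15.62
tool_pos: [612.2, -209.1, 216.2]
tcp_rot: [179.5, 0.2, 91.6]
ft_force: [0.9, -0.2, 1.1]
finger_gap: 85.1
grip_force: 0.0
shaft_center [(0.62, [604.0, -106.8, 76.2])]
shaft_land [(0.73, [607.7, -78.3, 77.6])]
rest_mid [(0.79, [604.4, -131.3, 78.4])]
bench_centre [(0.61, [609.1, -110.0, 0.6])]
tailstock_grip [(0.54, [607.3, -215.4, 90.1])]
probe_grip [(0.45, [408.0, -344.2, 109.7])]
probe_stand [(0.89, [406.4, -345.4, -1.9])]
shaft_center [(0.8, [604.4, -106.9, 80.8])]
shaft_land [(0.56, [605.4, -77.4, 79.8])]
rest_mid [(0.91, [608.1, -125.3, 80.7])]
bench_centre []
tailstock_grip []
probe_grip []
probe_stand [(0.39, [408.2, -342.4, 0.1])]
t 16.42 at [ 609.3 -208.6  208.3] [180.    0.   91.6] j [-23.  15.  81.  -0.  84. -25.] f [ 0.4  0.3 -0.4] gap 85.2
[-1.288, -2.029, 0.083, 0.0, 0.0, 0.073]
[-1.432, -1.931, 0.083, 0.0, 0.0, 0.073]
[-1.568, -1.822, 0.083, 0.0, 0.0, 0.073]
[-1.696, -1.703, 0.083, 0.0, 0.0, 0.073]
[-1.815, -1.575, 0.083, 0.0, 0.0, 0.073]
[-1.925, -1.44, 0.083, 0.0, 0.0, 0.073]
[-2.024, -1.296, 0.083, 0.0, 0.0, 0.073]
[-2.113, -1.146, 0.083, 0.0, 0.0, 0.073]
[-2.191, -0.99, 0.083, 0.0, 0.0, 0.073]
[-2.257, -0.828, 0.083, 0.0, 0.0, 0.073]
```

View pics/c6.png

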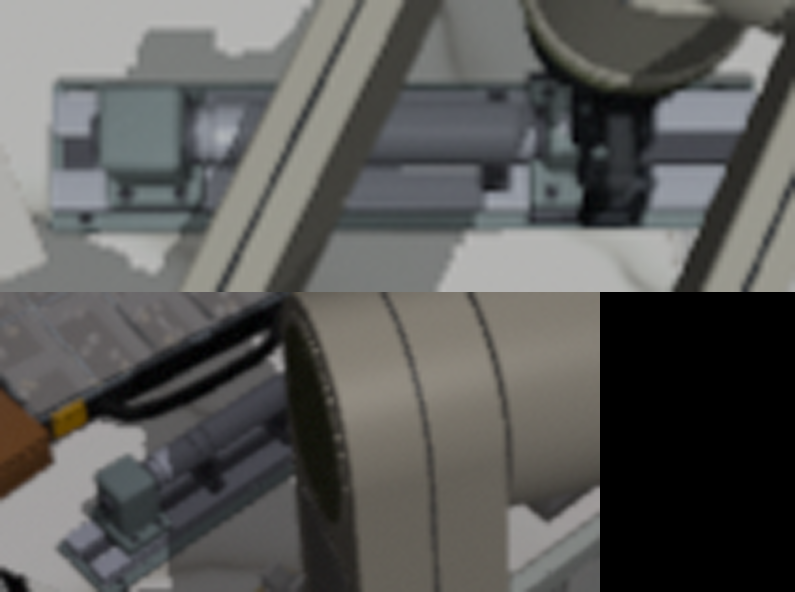

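The top crop shows the shaft seated on both cones, headstock cone at (210,130) and tailstock cone at (535,130). Its centre now reads y = -107, which is home. Next is the probe.

```bash
python3 -m handwheel '[[1,-1.0,-1.7,0,0,0,0],[1,-1.07,-1.7,0,0,0,0],[1,-1.07,-1.7,0,0,0,0],[1,-1.07,-1.7,0,0,0,0],[1,-1.07,-1.7,0,0,0,0],[1,-1.07,-1.7,0,0,0,0],[1,-1.07,-1.7,0,0,0,0],[1,-1.07,-1.7,0,0,0,0],[1,-1.07,-1.7,0,0,0,0],[1,-1.07,-1.7,0,0,0,0],[1,-1.07,-1.7,0,0,0,0],[1,-1.07,-1.7,0,0,0,0]]' 50
python3 -m handwheel '[[1,0,0,0,0,0,0],[1,0,0,0,0,0,0],[1,0,0,0,0,0,0]]'
python3 - <<'E'
from h import *
p=shot('top'); q=shot('scene')
for s in (p,q):
  for n in('probe_grip','probe_stand'): print(n,[(round(a['conf'],2),np.round(a['location'],1).tolist()) for a in place_of(s,n)[:1]])
plan((409.5,-343.5,108),91.6,1)
E
```

```text
time: 17.42
tool_pos: [408.1, -342.3, 208.5]
tcp_rot: [180.0, 0.0, 91.6]
ft_force: [0.3, 0.5, 0.7]
finger_gap: 85.0
grip_force: 0.0
time: 17.67
tool_pos: [409.3, -341.7, 208.5]
tcp_rot: [180.0, 0.0, 91.6]
ft_force: [-0.2, -0.4, -0.1]
finger_gap: 85.5
grip_force: 0.0
probe_grip [(0.6, [605.0, -132.9, 77.7])]
probe_stand [(0.56, [409.2, -341.9, -4.0])]
probe_grip []
probe_stand [(0.25, [605.9, -107.2, 78.2])]
t 17.97 at [ 409.4 -341.4  208.2] [-180.    -0.    91.7] j [-45.  -2.  99.   0.  83. -47.] f [-0.1  0.2 -0.7] gap 85.4
[-0.207, 0.008, 10.021, -0.0, -0.0, 0.001]
```

```bash
python3 -m handwheel '[[1,-0.2,0,2.5,0,0,0],[1,0,0,3,0,0,0],[1,0,0,2.8,0,0,0],[1,0,0,1.6,0,0,0],[1,0,0,0,0,0,0],[0,0,0,0,0,0,0],[-0.6,0,0,0,0,0,0],[-1,0,0,0,0,0,0],[-1,0,0,0,0,0,0],[-1,0,0,0,0,0,0],[-1,0,0,0,0,0,0]]' 50
```

```text
time: 18.88
tool_pos: [409.6, -344.5, 110.8]
tcp_rot: [179.9, 0.1, 91.6]
ft_force: [-1.4, 0.7, 6.0]
finger_gap: 24.3
grip_force: 48.7
```

```bash
python3 -m handwheel '[[-1,0,0,-0.5,0,0,0],[-1,0,0,-1,0,0,0],[-1,0,0,-1.3,0,0,0],[-1,0,0,-1.5,0,0,0],[-1,0,0,-1.5,0,0,0],[-1,0,0,-1.5,0,0,0],[-1,0,0,-1.5,0,0,0],[-1,0,0,-1.5,0,0,0],[-1,0,0,-1.5,0,0,0],[-1,0,0,-1.2,0,0,0],[-1,0,0,-0.5,0,0,0],[-1,0,0,0,0,0,0]]'
python3 - <<'E'
from h import *
p=shot('top')
for n in('probe_grip','shaft_land'): print(n,[(round(a['conf'],2),np.round(a['location'],1).tolist()) for a in place_of(p,n)[:1]])
plan((606,-78,245),91.6,12)
E
```

```text
time: 19.88
tool_pos: [409.6, -344.5, 246.6]
tcp_rot: [179.9, 0.1, 91.6]
ft_force: [0.3, -0.0, -1.6]
finger_gap: 23.9
grip_force: 49.0
probe_grip [(0.48, [407.2, -343.0, 243.5])]
shaft_land [(0.94, [605.0, -77.8, 82.0])]
t 20.03 at [ 408.6 -343.5  243.4] [-1.799e+02 -1.000e-01  9.160e+01] j [-46.  -3.  96.   0.  87. -47.] f [-0.2 -0.1 -1.9] gap 23.9
[2.166, 1.706, -0.013, -0.0, -0.0, 0.0]
[2.166, 1.706, -0.013, -0.0, -0.0, 0.0]
[2.166, 1.706, -0.013, -0.0, -0.0, 0.0]
[2.166, 1.706, -0.013, -0.0, -0.0, 0.0]
[2.166, 1.706, -0.013, -0.0, -0.0, 0.0]
[2.166, 1.706, -0.013, -0.0, -0.0, 0.0]
[2.166, 1.706, -0.013, -0.0, -0.0, 0.0]
[2.166, 1.706, -0.013, -0.0, -0.0, 0.0]
[2.166, 1.706, -0.013, -0.0, -0.0, 0.0]
[2.166, 1.706, -0.013, -0.0, -0.0, 0.0]
[2.166, 1.706, -0.014, -0.0, -0.0, 0.0]
[2.166, 1.706, -0.014, -0.0, -0.0, 0.0]
```

```bash
python3 -m handwheel '[[-1,1.2,0.9,0,0,0,0],[-1,2.2,1.7,0,0,0,0],[-1,2.4,1.9,0,0,0,0],[-1,2.4,1.9,0,0,0,0],[-1,2.4,1.9,0,0,0,0],[-1,2.4,1.9,0,0,0,0],[-1,2.4,1.9,0,0,0,0],[-1,2.4,1.9,0,0,0,0],[-1,2.4,1.9,0,0,0,0],[-1,2.4,1.9,0,0,0,0],[-1,2.2,1.7,0,0,0,0],[-1,1.2,0.9,0,0,0,0]]'
python3 -m handwheel '[[-1,0,0,2,0,0,0],[-1,0,0,1,0,0,0],[-1,0,0,0,0,0,0],[-1,0,0,0,0,0,0],[-1,0,0,0,0,0,0]]'
python3 - <<'E'
from h import *
p=shot('top'); q=shot('scene')
for s in (p,q):
  for n in('probe_grip','probe_tip','shaft_land','shaft_center'): print(n,[(round(a['conf'],2),np.round(a['location'],1).tolist()) for a in place_of(s,n)[:1]])
a=cv2.resize(p['image'][160:215,200:350][:,:,::-1],(795,292),interpolation=cv2.INTER_CUBIC)
b=cv2.resize(q['image'][160:220,220:320][:,:,::-1],(500,300),interpolation=cv2.INTER_CUBIC)
cv2.imwrite('pics/c7.png',np.vstack([a,np.pad(b,((0,0),(0,295),(0,0)))]))
s=q
for X in((606,-78,96),(606,-78,111)): print(proj(q,X),proj(p,X))
plan((606,-78,210),91.6,1)
E
```

```text
time: 21.03
tool_pos: [606.2, -75.3, 242.6]
tcp_rot: [-179.9, -0.1, 91.7]
ft_force: [0.6, -0.5, -1.1]
finger_gap: 23.8
grip_force: 49.2
time: 21.45
tool_pos: [605.3, -79.1, 214.5]
tcp_rot: [-180.0, 0.0, 91.5]
ft_force: [0.6, -0.7, -0.6]
finger_gap: 23.8
grip_force: 49.3
probe_grip []
probe_tip []
shaft_land [(0.94, [606.6, -78.1, 78.0])]
shaft_center [(0.85, [607.0, -105.9, 79.8])]
probe_grip [(0.43, [605.2, -74.9, 209.8])]
probe_tip [(0.39, [604.5, -78.4, 84.5])]
shaft_land [(0.74, [605.7, -78.2, 84.8])]
shaft_center [(0.7, [606.2, -107.3, 80.2])]
[252.24702674 202.73101663] [257.21969406 183.64821317]
[252.01276245 199.87952228] [256.91795476 182.60840196]
t 21.95 at [605.6 -78.3 214.4] [180.    0.   91.6] j [-12.  10.  86.   0.  84. -14.] f [-0.2 -0.1 -2. ] gap 23.9
[0.027, 0.038, 0.445, 0.0, 0.0, 0.0]
```

View pics/c7.png

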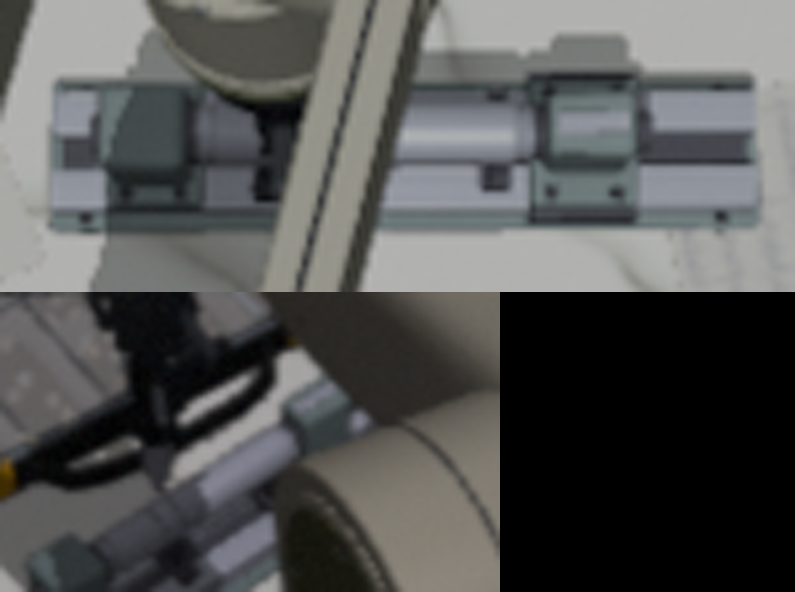

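The scene crop shows the probe upright with its tip at about (160,488), above the band between the grooves, whose projected position is (161,505). I'll lower it while watching the force.

```bash
python3 -m handwheel '[[-1,0.03,0.03,0.4,0,0,0],[-1,0,0,0.4,0,0,0],[-1,0,0,0.2,0,0,0],[-1,0,0,0,0,0,0],[-1,0,0,0,0,0,0],[-1,0,0,0,0,0,0]]'
python3 -m handwheel '[[-1,0,0,0.1,0,0,0],[-1,0,0,0,0,0,0],[-1,0,0,0,0,0,0]]'
```

```text
time: 22.45
tool_pos: [605.9, -77.9, 204.3]
tcp_rot: [-180.0, -0.0, 91.6]
ft_force: [-0.3, 0.2, -1.6]
finger_gap: 23.6
grip_force: 49.3
time: 22.7
tool_pos: [605.9, -78.0, 203.3]
tcp_rot: [180.0, -0.0, 91.6]
ft_force: [0.5, -0.3, -1.8]
finger_gap: 24.2
grip_force: 49.3
```

```bash
python3 -m handwheel '[[-1,0,0,0.1,0,0,0],[-1,0,0,0,0,0,0],[-1,0,0,0,0,0,0]]'
```

```text
time: 22.95
tool_pos: [605.8, -77.9, 202.2]
tcp_rot: [-180.0, -0.0, 91.6]
ft_force: [-0.2, -0.3, -2.0]
finger_gap: 24.1
grip_force: 49.3
```

```bash
python3 -m handwheel '[[-1,0,0,0.1,0,0,0],[-1,0,0,0,0,0,0],[-1,0,0,0,0,0,0]]'
```

```text
time: 23.2
tool_pos: [605.8, -77.9, 201.2]
tcp_rot: [-180.0, -0.0, 91.6]
ft_force: [-0.7, 0.6, -2.1]
finger_gap: 24.0
grip_force: 49.3
```

Nothing yet, so I'll use the last look while the tip is near the surface.

```bash
python3 -m handwheel '[[-1,0,0,0.1,0,0,0],[-1,0,0,0,0,0,0],[-1,0,0,0,0,0,0]]'
python3 - <<'E'
from h import *
q=shot('scene'); 
for n in('probe_tip','shaft_land'): print(n,[(round(a['conf'],2),np.round(a['location'],1).tolist()) for a in place_of(q,n)[:1]])
for X in((606,-78,96),(606,-71,96),(606,-85,96)): print(((proj(q,X)-[225,175])*14).round())
im=np.clip(q['image'][175:217,225:280][:,:,::-1].astype(float)*1.8,0,255).astype(np.uint8)
cv2.imwrite('pics/c8.png',cv2.resize(im,(770,588),interpolation=cv2.INTER_CUBIC))
E
```

```text
time: 23.45
tool_pos: [605.8, -77.9, 200.2]
tcp_rot: [-180.0, -0.0, 91.6]
ft_force: [-0.4, 0.2, -2.3]
finger_gap: 24.2
grip_force: 49.3
probe_tip [(0.5, [606.9, -125.1, 80.5])]
shaft_land [(0.59, [603.8, -82.2, 83.2])]
[381. 388.]
[359. 402.]
[404. 374.]
```

View pics/c8.png

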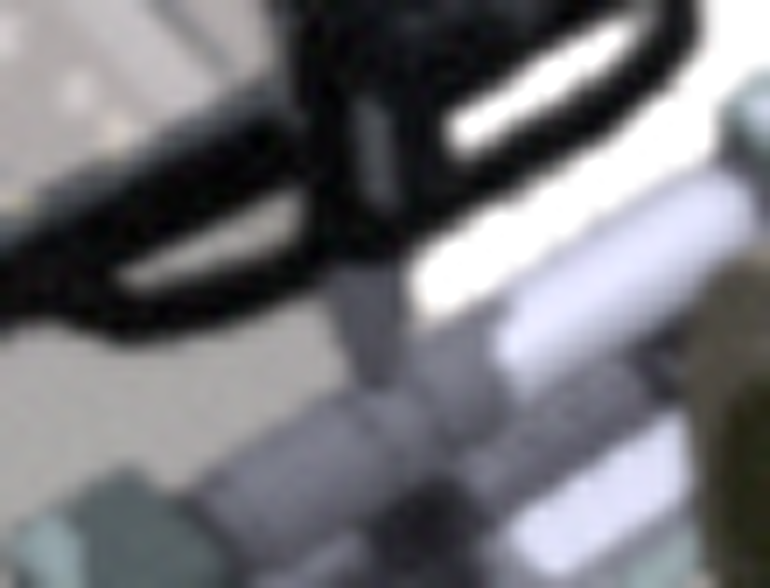

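Run:
```python
from h import *
q=shot('scene'); g=cv2.cvtColor(q['image'],cv2.COLOR_RGB2GRAY).astype(np.float32)
a=np.radians(1.6); ax=np.array([-np.sin(a),np.cos(a),0]); n=np.array([-np.cos(a),-np.sin(a),0])
O=np.array([606.2,-107,80.])
for f in(25,45,65):
    out=[]
    for s in range(10,56,2):
        P=proj(q,O+s*ax+16*(np.sin(np.radians(f))*n+np.cos(np.radians(f))*np.array([0,0,1])))
        out.append(int(cv2.remap(g,np.float32([[P[0]]]),np.float32([[P[1]]]),cv2.INTER_LINEAR)[0,0]))
    print(f,out)
print('s',list(range(10,56,2)))
```

```text
25 [67, 66, 66, 65, 64, 60, 57, 59, 62, 65, 66, 66, 63, 60, 59, 60, 63, 65, 65, 65, 65, 65, 66]
45 [59, 59, 59, 58, 58, 55, 53, 53, 54, 56, 58, 58, 56, 54, 53, 54, 56, 58, 59, 58, 58, 58, 58]
65 [51, 51, 50, 50, 50, 48, 46, 48, 48, 49, 50, 49, 49, 47, 47, 47, 48, 49, 50, 50, 50, 50, 50]
s [10, 12, 14, 16, 18, 20, 22, 24, 26, 28, 30, 32, 34, 36, 38, 40, 42, 44, 46, 48, 50, 52, 54]
```

The last view shows the tip at (378,385) meeting the crest. The brightness profile puts the grooves at 22 and 38 mm, so the land's middle is within about 1 mm of the tip. I'll press on.

```bash
python3 -m handwheel '[[-1,0.05,0,0.1,0,0,0],[-1,0,0,0,0,0,0],[-1,0,0,0,0,0,0]]'
```

```text
time: 23.9
tool_pos: [605.8, -77.4, 199.2]
tcp_rot: [-180.0, -0.0, 91.6]
ft_force: [-0.4, 0.5, -1.2]
finger_gap: 24.1
grip_force: 49.3
```

```bash
python3 -m handwheel '[[-1,0,0,0.1,0,0,0],[-1,0,0,0,0,0,0],[-1,0,0,0,0,0,0]]'
```

```text
time: 24.15
tool_pos: [606.0, -77.5, 198.4]
tcp_rot: [180.0, 0.0, 91.6]
ft_force: [-0.6, -0.3, -0.6]
finger_gap: 23.8
grip_force: 49.3
```

```bash
python3 -m handwheel '[[-1,0,0,0.1,0,0,0],[-1,0,0,0,0,0,0],[-1,0,0,0,0,0,0]]'
```

```text
time: 24.4
tool_pos: [606.0, -77.5, 197.6]
tcp_rot: [180.0, 0.0, 91.6]
ft_force: [0.3, 0.6, 1.9]
finger_gap: 24.1
grip_force: 49.5
```

```bash
python3 -m handwheel '[[-1,0,0,0.1,0,0,0],[-1,0,0,0.05,0,0,0],[-1,0,0,0,0,0,0],[-1,0,0,0,0,0,0]]'
```

```text
time: 24.73
tool_pos: [606.0, -77.5, 196.0]
tcp_rot: [180.0, 0.0, 91.6]
ft_force: [0.3, 0.4, 3.0]
finger_gap: 24.0
grip_force: 49.5
```

```bash
python3 -m handwheel '[[-1,0,0,0,0,0,0],[-1,0,0,0,0,0,0],[-1,0,0,0,0,0,0]]'
python3 - <<'E'
from h import *
f=[]
for i in range(4):
    q=shot('scene'); f.append(sense()['ft_force'])
print(np.round(np.mean(f,0),2),np.round(sense()['tool_pos'],1),[(round(a['conf'],2),np.round(a['location'],1).tolist()) for n in('shaft_center','tailstock_grip') for a in place_of(q,n)[:1]])
E
```

```text
time: 24.98
tool_pos: [606.0, -77.5, 195.9]
tcp_rot: [180.0, 0.0, 91.6]
ft_force: [0.1, -0.3, 3.1]
finger_gap: 23.6
grip_force: 49.5
[ 0.36 -0.19  2.91] [606.  -77.5 195.9] [(0.54, [604.8, -107.5, 79.6]), (0.6, [611.8, -212.9, 89.7])]
```

```bash
python3 -c "from bench import hand_in; print(hand_in())"
```

```text
the job is handed in; nothing more can be done
None
```

I handed the job in at about 25 s of the 54 s limit: the shaft is between both centres, and the probe is held upright on the land, pressed about 4 mm in at about 5 N; no verdict was returned.

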